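# Ease a sagging barrel bolt out of its bent keeper and hold the test guard's gate ajar

### The arm

A 6-joint arm with a two-finger parallel gripper is mounted at the origin on the work surface. World frame = base frame: x ahead of the robot, y to its left, z up, the work surface at z = 0. Lengths are in m, angles in rad, forces in N, time in s.
With the tool pointing down it reaches from about 0.35 to 0.975 m from the base axis. Payload 4.9 kg.
Tool frame: the origin (TCP) lies at the very end of the fingers, on their centre line; the grasp point (between the pads) lies 19 mm behind it; z points along the fingers, y is the line along which they close (so a half turn about z gives the same grasp; the last joint's range is limited). The gripper opens to 85 mm and grips with 20 to 120 N. Pads are 22 mm wide; open, the fingers measure 114 mm over their backs; the gripper's body (76 mm by 85 mm) begins 54 mm behind the grasp point. The pads swing forward as they close: fully open they stand 13 mm farther back than shut.
Start: joints at [1.077, 0.053, 1.613, -0, 1.476, -0.119], TCP at [0.229, 0.582, 0.231] pointing down, gripper open.
Joint ranges: [-3.01, 3.01], [-1.01, 2.22], [0.06, 2.58], [-1.02, 4.17], [0.09, 2.62], [-3.14, 3.14]. Speed limits (rad/s): [2.57, 2.57, 3.14, 3.14, 3.14, 3.14].

### API

Orientations are given as a rotation vector (axis times angle).
In Python, from station import * gives the robot as it stands.
- The arm moves only by the shell command python3 -m crank 'ROWS' [OPENING] [FORCE]. ROWS is JSON, a list of rows, each an object with "offset": the shift along the tool's x, y, z in m, a list of three; "twist": the turn, a rotation vector about the tool's x, y, z in degrees, a list of three. In form: [{"offset": [x, y, z], "twist": [rx, ry, rz]}, ...]. A call has 1 to 20 rows; each row is the pose to reach, as a shift and turn from the pose commanded when the call began, along the tool's axes at that moment; what a row does not reach only later rows make up. A row lasts 1/8 s, in which the tool goes at most 62.5 mm and 10.7 degrees, less where a joint would pass 70% of its speed; a pose out of reach is approached as far as the arm can. A call with a gripper value outside its range is refused whole. OPENING is the opening, from 0 (shut) to 1 (fully open), set as the call begins (- or left out, the last holds). The fingers move at their own pace and stop on an object; FORCE is the grip in N (left out, the last holds). Time passes only in rows, so rows that repeat a pose let the fingers close. It gives the time, the measured TCP pose, the force, the opening and the grip force at its end, in the units of the state.
- get_obs(): the state, without advancing time (a new reading comes with each control period).
- get_image(name): name is "side" or "top" or "wrist"; returns the picture (420x560x3 uint8, red, green, blue); there is no depth.
- get_calibration(name): a dict with "intrinsics" (3x3 intrinsics, pixels), "k1" (the pictures are not rectified: a ray, as slopes to the right and down, at radius r is drawn at 1 + k1 r^2 times it, then the intrinsics apply), "world_from_camera" (4x4, takes a point from camera to world coordinates); the wrist camera has in their place "tool_from_camera" (4x4, takes a point from camera to tool coordinates, whose origin is the TCP and whose axes are the flange's). Camera axes: x right, y up, looking along -z (the intrinsics and any distortion apply to the point x, -y, -z); pixel columns grow to the right and rows downward; lengths in m; the calibration is good to about 2 mm. A picture is of the moment at which its call begins: read the wrist's pose just before it. get_calibration takes no time and is no camera call.
- finish_job(): hands the job in; it is judged then, once.
Trained networks look in the newest picture that a camera, given by its name, has taken for a name from the list of things; names that differ only in an ending like _2 or _b are one class to them, and where a whole thing is asked for, a point or a joint stands for the part that bears it (a point fixed in the world has none). Each returns a list of dicts, best first, with "confidence" (0 to 1); they miss things now and then, are a little off and sometimes report something else, mostly with a low value. They report only what shows in the picture. A call takes as long as a camera call.
- cut_out(query, camera): "region" (420x560 bool, what is visible of it) and "rect" ([centre column, centre row, width, height] in pixels, round what is visible of it).
The state is a dict: "t": time; "q": joint angles; "dq": joint speeds; "effort": joint torques, N m; "tool_pos": TCP position; "tool_rot": TCP orientation; "contact_force": force on the tool from outside, world axes, zero at the start; "wrist_torque": the same for the moment, N m; "opening": finger opening in m; "grip_force": force on a finger pad.
Only numpy, scipy, OpenCV 4.12 (cv2) and the standard library are available. Lean on these libraries where they do the work, as an engineer would, in place of code of your own. Each camera call takes 0.05 s, during which the arm holds its last target. There are 200 camera calls.

### The job

The live board's safety guard has a sprung front gate whose barrel bolt sags, so that its notched nose has dropped behind the bent-up lip of the keeper: lift the bolt by its knob and keep it lifted while you draw it back clear of the keeper. Then pull the gate open about a hand's width (some 100 mm at its free edge) and finish while still holding it ajar, steady, with the gripper, because it springs shut when let go. Leave the bottle, the multimeter and the parts box where they are.

Things in the scene. Friction and masses are not known exactly. Their poses are not given: they have to be found in the camera images.
- guard: The bench guard, fixed: 380 mm wide (y), 300 deep (x), 205 high, open at the top; aluminium posts 40 mm square at the corners, clear panels, a green circuit board inside. Origin: middle of its front at bench height, in the plane of the shut gate's front face. -x points out of the front towards the robot, +y is the hinge side, -y the keeper side, z up. Turned up to 0.3 rad about z.
- gate: The gate in the guard's front: aluminium frame, clear infill, 297 mm wide, 18 thick, top edge 204 mm above the bench; it carries the bolt. Origin on the hinge axis; shut, its axes are parallel to the guard's and it stretches along -y; x = 0 is its front face. A guide strap and a taller slack staple hold the bolt and stand out 24 mm from the face.
- gate_swing (a joint): Gate angle, rad: 0 shut, grows as it turns about the upright hinge axis, free edge coming out towards the robot (clockwise seen from above). A spring shuts it: 0.4 N m when shut, 1 N m more per rad (2 to 4 N at the knob). The shut bolt blocks it. The free edge comes out about 30 mm for each 0.1 rad.
- gate_hinge (a point): Point on the hinge axis (upright), 182 mm above the bench, in the plane of the gate's front face, at the guard's y = +150 mm.
- gate_edge (a point): Point on the gate's free upright edge, front face, 182 mm above the bench, 297 mm from the hinge; moves with the gate.
- bolt_knob (a point): Grip point on the bolt's knob: a level round steel stem, 12 mm thick, standing out along the gate's -x; the point is on its axis, 44.5 mm before the gate's face, about 177 mm above the bench. The stem is free from 19 mm behind the point to 8 mm in front, where a 22 mm ball begins. Nothing stands above it; jaws closing along the gate's y come down over it. Moves with the bolt.
- bolt_slide (a joint): How far the bolt is drawn back, m: 0 shut, grows as it slides along the gate's +y (towards the hinge); starts at -1 to 3 mm, end stop at 46 mm, friction about 1.5 N. Unless lifted, its nose catches on the lip at about 5 mm. The nose passes the lip at 22 mm, leaves the keeper at 32 mm, and the gate is then free.
- bolt_lift (a joint): How far the bolt, with the dark barrel it slides in, is rocked up in its rear guide, rad: 0 sagging (it falls back by its weight, about 0.4 kg), 0.036 level, stop at 0.101; the nose clears the lip above 0.038. The shut knob is 130 mm from the pivot: raise it at least 5 mm (7 is good) and pull level, not over 10 mm. From 22 mm of draw it need not be kept up.
- bolt_nose (a point): Centre of the end face of the bolt's nose. The bolt is a round steel bar, 14 mm thick, 218 mm long along the gate's y, its axis 12.5 mm before the gate's face; a notch in its underside, 12 mm long and 8 deep, begins 14 mm behind this end.
- keeper_lip (a point): Middle of the top edge of the keeper's lip, a 3 mm strip bent up into the bolt's notch, standing 6.5 mm above the underside of the sagging nose; 12.5 mm before the gate's face, 315 mm from the hinge along the guard's -y. The keeper, on the post beyond the gate's free edge, is a trough 26 mm long, open at the top, its front cheek 25.5 mm out from the post; lip and notch show below the cheek.
- water_bottle: Clear bottle with a cap, 66 mm thick, 170 mm tall, standing on the bench beyond the keeper side, a little in front of the guard; origin under its centre. A bystander.
- multimeter: Hand multimeter lying on its back on the bench, 160 x 78 x 42 mm, on the hinge side; origin under its centre. A bystander.
- parts_box: Closed grey plastic parts box, 65 x 100 x 24 mm, lying on the bench in front of the gate; origin under its centre. A bystander.

How it is judged:
On the way, in this order (a step that is already met when the one before it is completed fails the run):
1. the bolt is lifted so that its nose stands above the keeper's lip (value of joint bolt_lift above 0.037 rad and value of joint bolt_slide below 0.022 m), for 0.05 s.
2. the bolt is drawn back clear of the keeper (value of joint bolt_slide above 0.031 m), for 0.1 s.
At the end, for the whole second after the job is handed in: The bolt is still drawn clear of the keeper (30 mm or more), the gate stands ajar between 0.20 and 0.50 rad (free edge 60 to 147 mm out), still (under 0.1 rad/s), and the gripper's fingers hold it (more than 1 N on the gate or its bolt) (value of joint bolt_slide above 0.03 m and value of joint gate_swing between 0.2 and 0.5 rad and velocity of joint gate_swing between -0.1 and 0.1 rad/s and contact force between the fingers and gate above 1 N); the arm keeps its last pose, push and grip.
It fails at once if the bottle is pushed more than 20 mm or tipped (distance of water_bottle from where it was at the start of the episode above 0.02 m or angle between water_bottle's own z axis and vertical above 0.3 rad).
It fails at once if the multimeter or the parts box is pushed more than 20 mm (distance of any of multimeter, parts_box from where it was at the start of the episode above 0.02 m).
It also fails if it takes over 38 s, if anything falls off the work surface, if the arm or the gripper's body presses on something with over 40 N, if the wrist force passes 120 N, or if a joint passes its speed limit or range.

## Working session

There is one attempt and no reset: what is moved stays moved. The work goes in short steps, Python scripts to look and compute and a shell command to move; the robot and the scene stay as the last step left them, time stands still between calls to the robot, and variables do not carry over. Pictures are saved under pics/ and viewed, at most 10 in all, crops included, and the job is handed in when it is done.

```bash
mkdir -p pics
cat > h.py <<'E'
from station import *
import numpy as np, cv2
from scipy.spatial.transform import Rotation as R
def ray(cam,uv,obs=None):
    c=get_calibration(cam);K=np.array(c["intrinsics"]);
    d=np.array([(uv[0]-K[0,2])/K[0,0],(uv[1]-K[1,2])/K[1,1]]);s=d.copy()
    for _ in range(20): s=d/(1+c["k1"]*(s@s))
    if "world_from_camera" in c: T=np.array(c["world_from_camera"])
    else:
        W=np.eye(4);W[:3,:3]=R.from_rotvec(obs["tool_rot"]).as_matrix();W[:3,3]=obs["tool_pos"];T=W@np.array(c["tool_from_camera"])
    v=T[:3,:3]@np.array([s[0],-s[1],-1]);return T[:3,3],v/np.linalg.norm(v)
def atz(cam,uv,z,obs=None):
    o,v=ray(cam,uv,obs);return o+v*(z-o[2])/v[2]
def proj(cam,P,obs=None):
    c=get_calibration(cam);K=np.array(c["intrinsics"])
    if "world_from_camera" in c: T=np.array(c["world_from_camera"])
    else:
        W=np.eye(4);W[:3,:3]=R.from_rotvec(obs["tool_rot"]).as_matrix();W[:3,3]=obs["tool_pos"];T=W@np.array(c["tool_from_camera"])
    p=np.linalg.inv(T)@np.append(P,1);s=np.array([p[0],-p[1]])/-p[2];s=s*(1+c["k1"]*(s@s));return K[:2,:2]@s+K[:2,2]
def tri(rs):
    A=sum(np.eye(3)-np.outer(v,v) for o,v in rs);b=sum((np.eye(3)-np.outer(v,v))@o for o,v in rs);return np.linalg.solve(A,b)
E
cat > a.py <<'E'
from h import *
o=get_obs();print(o["tool_pos"],o["tool_rot"],o["opening"])
for c in ["top","side"]:
    im=get_image(c);cv2.imwrite(f"pics/{c}0.png",cv2.resize(im[:,:,::-1],(784,588)))
    T=np.array(get_calibration(c)["world_from_camera"]);print(c,T[:3,3].round(3),(-T[:3,2]).round(2))
    for q in ["guard","gate","bolt_knob","bolt_nose","keeper_lip","parts_box","water_bottle","multimeter"]:
        for r in cut_out(q,c)[:2]: print(q,round(r["confidence"],2),np.round(r["rect"],1))
E
python3 a.py
```

```text
[0.22852813 0.58104833 0.23006622] [-0.58520676 -3.08600562  0.00308667] 0.08537255356857218
top [0.519 0.07  1.36 ] [ 0.05 -0.03 -1.  ]
guard 0.57 [301.9 156.3 152.9 152.6]
gate 0.78 [302.9 208.2 125.7  45.6]
gate 0.58 [324.4 215.7  82.1  27. ]
bolt_knob 0.86 [323.  215.1  84.   25.7]
bolt_nose 0.6 [337.4 216.6  52.5  27.1]
bolt_nose 0.27 [180.1 232.1  40.5  58. ]
keeper_lip 0.86 [301.6 154.2 155.2 154.9]
parts_box 0.64 [286.2 264.4  39.7  28.3]
parts_box 0.31 [338.2 216.3  56.6  26.5]
water_bottle 0.72 [378.  241.4  33.3  22.3]
multimeter 0.87 [181.2 232.3  43.6  55.3]
side [0.366 0.659 0.908] [ 0.21 -0.62 -0.76]
guard 0.73 [222.1 191.6 195.9 177.3]
gate 0.64 [281.1 197.7  78.6 116.9]
bolt_knob 0.78 [295.5 163.6  46.3  54.3]
bolt_nose 0.82 [294.1 167.1  48.9  52.6]
keeper_lip 0.81 [222.4 190.7 195.1 179.2]
parts_box 0.81 [336.2 246.2  37.4  39.7]
water_bottle 0.88 [337.4 156.9  22.3  54.9]
```

View pics/top0.png

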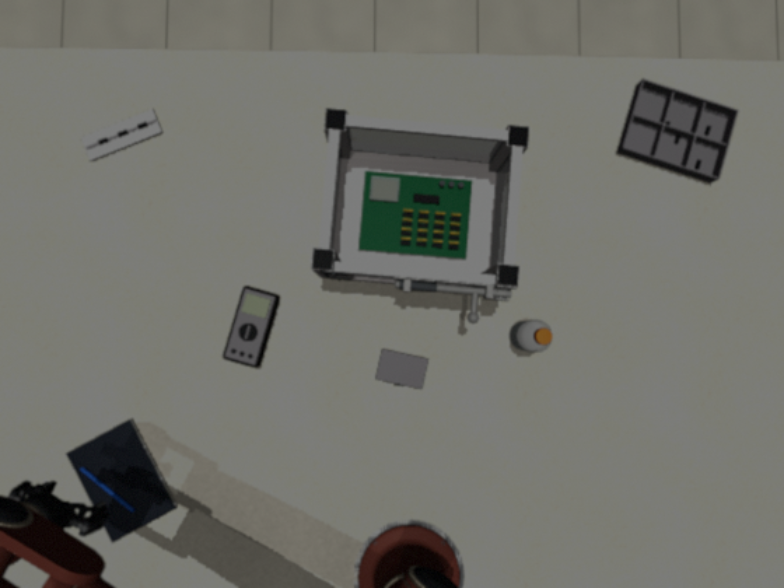

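View pics/side0.png

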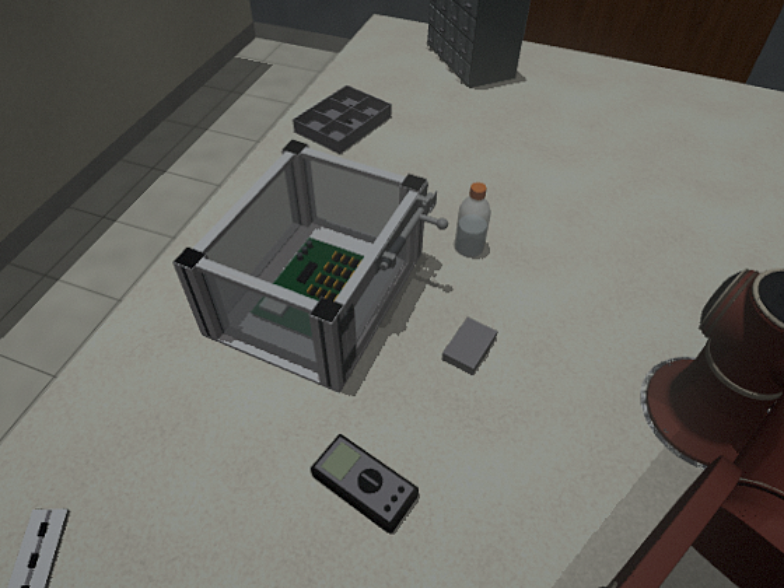

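The top view shows the post caps at (323,260), (508,274), (336,119) and (517,136), and the knob ball at (473,317). The side view shows the ball at (442,224). All of these are in 784-wide pixels.

```bash
cat > b.py <<'E'
from h import *
s=1/1.4
C=np.array([atz("top",(u*s,v*s),0.205) for u,v in [(323,260),(508,274),(336,119),(517,136)]]);print(C.round(3))
for a,b in [(0,1),(2,3)]:
    d=C[a]-C[b];print(np.linalg.norm(d),np.arctan2(-d[0],d[1]))
for a,b in [(2,0),(3,1)]:
    d=C[a]-C[b];print(np.linalg.norm(d),np.arctan2(d[1],d[0]))
print("ball z.177",atz("top",(473*s,317*s),.177),"tri",tri([ray("top",(473*s,317*s)),ray("side",(442*s,224*s))]))
print("stem base", atz("top",(474.5*s,295*s),.177))
print("box",atz("top",(402*s,369*s),.024),"bottle cap",atz("top",(543*s,336*s),.17))
M=R.from_rotvec(get_obs()["tool_rot"]).as_matrix();print(M.round(3));print(np.array(get_calibration("wrist")["tool_from_camera"]).round(3))
E
python3 b.py
```

```text
[[ 0.641  0.168  0.205]
 [ 0.618 -0.171  0.205]
 [ 0.903  0.146  0.205]
 [ 0.875 -0.189  0.205]]
0.33896397994048755 -0.06946651517886085
0.3365720427630674 -0.08179277571054049
0.2619807511855442 -0.08134875595100803
0.25781462523380083 -0.07216357039437245
ball z.177 [ 0.53939001 -0.11016979  0.177     ] tri [ 0.54070187 -0.11028392  0.17416298]
stem base [ 0.58051862 -0.11310746  0.177     ]
box [0.43272392 0.01601864 0.024     ] bottle cap [ 0.50423697 -0.24354732  0.17      ]
[[-0.931  0.366  0.   ]
 [ 0.366  0.931  0.   ]
 [-0.     0.    -1.   ]]
[[-0.     0.966  0.259  0.066]
 [ 1.    -0.     0.001 -0.002]
 [ 0.001  0.259 -0.966 -0.142]
 [ 0.     0.     0.     1.   ]]
```

```bash
python3 -m crank '[{"offset":[-0.02,-0.02,-0.03],"twist":[0,0,-1]},{"offset":[-0.06,-0.055,-0.06],"twist":[0,0,-2]},{"offset":[-0.10,-0.095,-0.06],"twist":[0,0,-4]},{"offset":[-0.14,-0.13,-0.06],"twist":[0,0,-5]},{"offset":[-0.18,-0.17,-0.06],"twist":[0,0,-6]},{"offset":[-0.22,-0.21,-0.06],"twist":[0,0,-8]},{"offset":[-0.26,-0.25,-0.06],"twist":[0,0,-9]},{"offset":[-0.30,-0.29,-0.06],"twist":[0,0,-10]},{"offset":[-0.34,-0.33,-0.06],"twist":[0,0,-11]},{"offset":[-0.38,-0.365,-0.06],"twist":[0,0,-12]},{"offset":[-0.42,-0.40,-0.06],"twist":[0,0,-14]},{"offset":[-0.46,-0.44,-0.06],"twist":[0,0,-15]},{"offset":[-0.50,-0.475,-0.06],"twist":[0,0,-16]},{"offset":[-0.53,-0.505,-0.06],"twist":[0,0,-17]},{"offset":[-0.55,-0.52,-0.06],"twist":[0,0,-17]},{"offset":[-0.558,-0.5255,-0.06],"twist":[0,0,-17]},{"offset":[-0.558,-0.5255,-0.06],"twist":[0,0,-17]},{"offset":[-0.558,-0.5255,-0.06],"twist":[0,0,-17]}]' 1 20
cat > c.py <<'E'
from h import *
import sys
o=get_obs();print(o["t"],o["tool_pos"],o["tool_rot"],o["contact_force"])
im=get_image("wrist").copy();
G=np.array([.5595,-.1117,.177])
print(proj("wrist",G,o),proj("wrist",[.5407,-.1103,.175],o))
for q in ["bolt_knob","gate"]:
    for r in cut_out(q,"wrist")[:2]: print(q,round(r["confidence"],2),np.round(r["rect"],1))
cv2.imwrite(f"pics/{sys.argv[1]}.png",cv2.resize(im[:,:,::-1],(784,588)))
E
python3 c.py w1
```

```text
t: 3.15
tool_pos: [0.5554, -0.1108, 0.2914]
tool_rot: [0.121, 3.139, 0.0]
contact_force: [0.3, 1.1, 0.2]
opening: 0.0851
grip_force: 0.0
3.15 [ 0.55541923 -0.11075758  0.29143615] [1.20940740e-01 3.13924465e+00 3.64545659e-04] [0.28558606 1.14622907 0.20316287]
[277.96087322 218.44597375] [277.90855536 195.59075809]
bolt_knob 0.64 [330.4 219.2 264.3  79.9]
gate 0.97 [377.9 239.7 363.4 121.6]
gate 0.55 [329.8 219.9 264.   81.4]
```

View pics/w1.png

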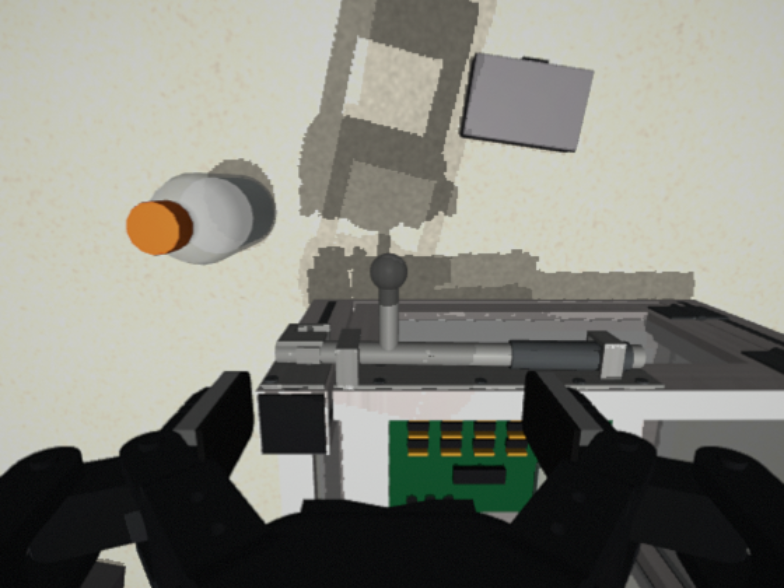

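Ball at (389,271) on the 784-wide picture, within 2 px of the prediction. The strap lies just on the keeper side of the stem. I'll descend half-open and then grip.

```bash
python3 -m crank '[{"offset":[-0.006,-0.001,0.02],"twist":[0,0,0]},{"offset":[-0.006,-0.001,0.05],"twist":[0,0,0]},{"offset":[-0.006,-0.001,0.08],"twist":[0,0,0]},{"offset":[-0.006,-0.001,0.105],"twist":[0,0,0]},{"offset":[-0.006,-0.001,0.125],"twist":[0,0,0]},{"offset":[-0.006,-0.001,0.135],"twist":[0,0,0]},{"offset":[-0.006,-0.001,0.135],"twist":[0,0,0]}]' 0.5 40
python3 c.py w2
```

```text
t: 4.18
tool_pos: [0.5613, -0.113, 0.1555]
tool_rot: [-0.123, -3.138, -0.001]
contact_force: [-0.4, -0.7, 0.8]
opening: 0.0427
grip_force: 0.0
4.175 [ 0.56129661 -0.11304246  0.15551112] [-1.22558794e-01 -3.13795700e+00 -5.60394166e-04] [-0.43153456 -0.73524832  0.80009948]
[283.49545031 291.28463582] [283.46653138 246.8152656 ]
bolt_knob 0.87 [306.6 296.6 301.2 157.1]
bolt_knob 0.64 [357.9 317.4 404.2 200.6]
gate 0.68 [355.4 316.6 406.7 202. ]
```

View pics/w2.png

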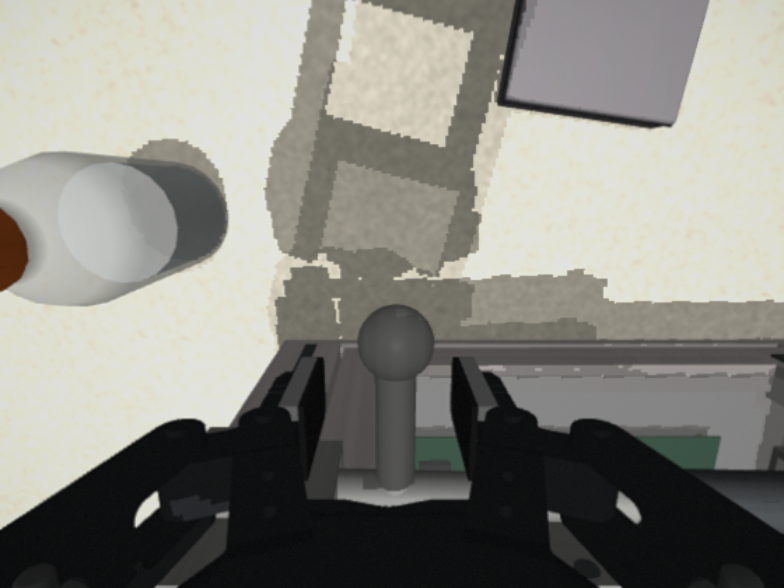

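Stem at column 396, centred between the pads. The ball (row 342) is close to the pads' near edge, so I'll move 3 mm further in and close.

```bash
python3 -m crank '[{"offset":[-0.003,0.001,0],"twist":[0,0,0]},{"offset":[-0.003,0.001,0],"twist":[0,0,0]}]' 0.5 40
python3 -m crank '[{"offset":[0,0,0],"twist":[0,0,0]},{"offset":[0,0,0],"twist":[0,0,0]},{"offset":[0,0,0],"twist":[0,0,0]},{"offset":[0,0,0],"twist":[0,0,0]},{"offset":[0,0,0],"twist":[0,0,0]},{"offset":[0,0,0],"twist":[0,0,0]}]' 0 40
```

```text
t: 4.58
tool_pos: [0.5652, -0.1125, 0.1571]
tool_rot: [0.122, 3.138, -0.001]
contact_force: [0.0, -0.9, -0.1]
opening: 0.0426
grip_force: 0.0
t: 5.32
tool_pos: [0.5646, -0.1123, 0.1563]
tool_rot: [-0.123, -3.139, -0.0]
contact_force: [-1.3, 0.5, 0.2]
opening: 0.0104
grip_force: 38.9
```

```bash
python3 -m crank '[{"offset":[0,0,-0.003],"twist":[0,0,0]},{"offset":[0,0,-0.0055],"twist":[0,0,0]},{"offset":[0,0,-0.0075],"twist":[0,0,0]},{"offset":[0,0,-0.0075],"twist":[0,0,0]},{"offset":[0,0,-0.0075],"twist":[0,0,0]}]'
python3 c.py w3
```

```text
t: 5.95
tool_pos: [0.5644, -0.1124, 0.1635]
tool_rot: [-0.123, -3.139, 0.0]
contact_force: [-0.7, 0.2, -4.0]
opening: 0.0107
grip_force: 38.9
5.95 [ 0.56443186 -0.11239864  0.16351896] [-1.22520470e-01 -3.13859502e+00  6.58931600e-05] [-0.71550156  0.18145541 -4.03923985]
[281.1216458  276.06856411] [281.04636988 233.51599317]
bolt_knob 0.9 [275.4 288.1 269.1 159.7]
bolt_knob 0.29 [ 81.6 158.6 163.2 110.6]
gate 0.54 [277.6 287.3 265.4 159.8]
```

View pics/w3.png

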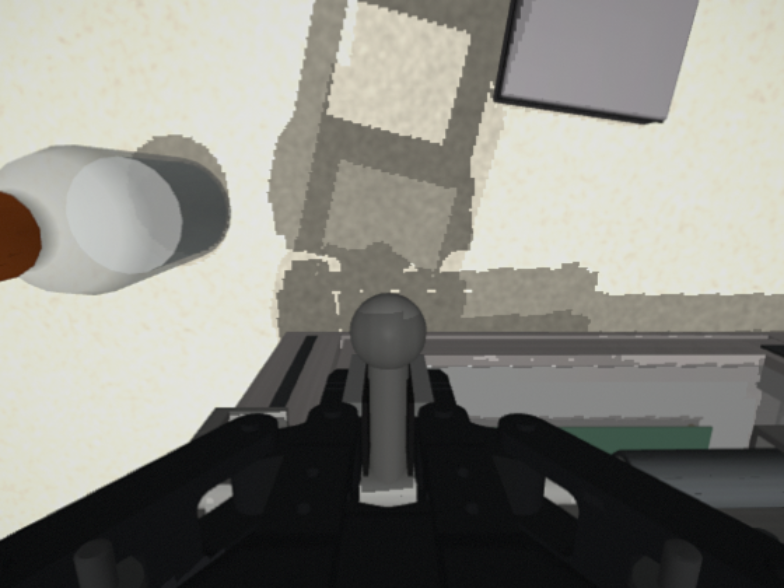

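Ball at (388,330), still held. The wrist carries about 4 N, so the bolt is up. Now draw it level by 38 mm.

```bash
python3 -m crank '[{"offset":[0,0.004,0],"twist":[0,0,0]},{"offset":[0,0.009,0],"twist":[0,0,0]},{"offset":[0,0.014,0],"twist":[0,0,0]},{"offset":[0,0.019,0],"twist":[0,0,0]},{"offset":[0,0.024,0],"twist":[0,0,0]},{"offset":[0,0.029,0],"twist":[0,0,0]},{"offset":[0,0.034,0],"twist":[0,0,0]},{"offset":[0,0.038,0],"twist":[0,0,0]},{"offset":[0,0.038,0],"twist":[0,0,0]},{"offset":[0,0.038,0],"twist":[0,0,0]}]'
cat > d.py <<'E'
from h import *
# hold pose relative to the hinge; waypoints for swing a in current tool axes
o=get_obs();M=R.from_rotvec(o["tool_rot"]).as_matrix();p=np.array(o["tool_pos"])
yaw=-0.076;c,s=np.cos(yaw),np.sin(yaw);X=np.array([c,s,0]);Y=np.array([-s,c,0])
# the stem point fixes the face: guard origin from post caps, refined by the ball (63.5 mm before the face)
mid=np.array([.6095,0.000,0]);H=mid+.15*Y
b=np.array([.539,-.1105,0]);H=H+X*((b-mid)@X+.0635)
print("H",H,"gate y of stem",(p-H)@Y,"x",(p-H)@X)
for a in np.arange(.05,.42,.05):
    Q=R.from_rotvec([0,0,-a]);d=Q.apply(p-H)-(p-H);d[2]=0
    print(round(a,2),(M.T@d).round(4),(M.T@np.array([0,0,-np.degrees(a)])).round(1))
E
python3 d.py
```

```text
t: 7.35
tool_pos: [0.5676, -0.0739, 0.1637]
tool_rot: [-0.122, -3.139, -0.002]
contact_force: [-0.1, 1.8, -5.1]
opening: 0.0104
grip_force: 38.9
H [0.62247785 0.14944602 0.        ] gate y of stem -0.22686800613236724 x -0.03777543391952531
0.05 [0.0113 0.0022 0.    ] [-0.  -0.   2.9]
0.1 [0.0225 0.0049 0.    ] [-0.  -0.   5.7]
0.15 [0.0335 0.0081 0.    ] [-0.  -0.   8.6]
0.2 [0.0443 0.0119 0.    ] [-0.  -0.  11.5]
0.25 [0.055  0.0163 0.    ] [-0.  -0.  14.3]
0.3 [0.0654 0.0212 0.    ] [-0.  -0.  17.2]
0.35 [0.0756 0.0266 0.0001] [-0.  -0.  20.1]
0.4 [0.0854 0.0325 0.0001] [-0.  -0.  22.9]
```

Smooth 38 mm draw, low force. Swing the gate to about 0.35 rad on the arc.

```bash
python3 -m crank '[{"offset":[0.006,0.001,0],"twist":[0,0,1.4]},{"offset":[0.0113,0.0022,0],"twist":[0,0,2.9]},{"offset":[0.017,0.0035,0],"twist":[0,0,4.3]},{"offset":[0.0225,0.0049,0],"twist":[0,0,5.7]},{"offset":[0.028,0.0065,0],"twist":[0,0,7.2]},{"offset":[0.0335,0.0081,0],"twist":[0,0,8.6]},{"offset":[0.039,0.010,0],"twist":[0,0,10]},{"offset":[0.0443,0.0119,0],"twist":[0,0,11.5]},{"offset":[0.050,0.014,0],"twist":[0,0,12.9]},{"offset":[0.055,0.0163,0],"twist":[0,0,14.3]},{"offset":[0.060,0.0187,0],"twist":[0,0,15.8]},{"offset":[0.0654,0.0212,0],"twist":[0,0,17.2]},{"offset":[0.0705,0.0238,0],"twist":[0,0,18.6]},{"offset":[0.0756,0.0266,0],"twist":[0,0,20]},{"offset":[0.0756,0.0266,0],"twist":[0,0,20]},{"offset":[0.0756,0.0266,0],"twist":[0,0,20]},{"offset":[0.0756,0.0266,0],"twist":[0,0,20]}]'
python3 c.py w4
python3 - <<'E'
from h import *
im=get_image("top");cv2.imwrite("pics/t4.png",cv2.resize(im[150:290,200:400,::-1],(800,560)))
E
```

```text
t: 9.48
tool_pos: [0.4943, -0.0423, 0.1637]
tool_rot: [-0.666, -3.07, 0.001]
contact_force: [1.7, -2.7, -4.6]
opening: 0.0107
grip_force: 38.9
9.475 [ 0.49425965 -0.04227571  0.16366988] [-6.65876579e-01 -3.06979308e+00  5.31718306e-04] [ 1.6632728  -2.70918413 -4.56848266]
[209.82331274 441.1225387 ] [195.77142223 410.07002831]
bolt_knob 0.86 [351.9 287.4 416.1 158.7]
bolt_knob 0.55 [341.9 297.6 427.7 181.1]
gate 0.72 [343.  298.3 431.4 181. ]
```

View pics/w4.png

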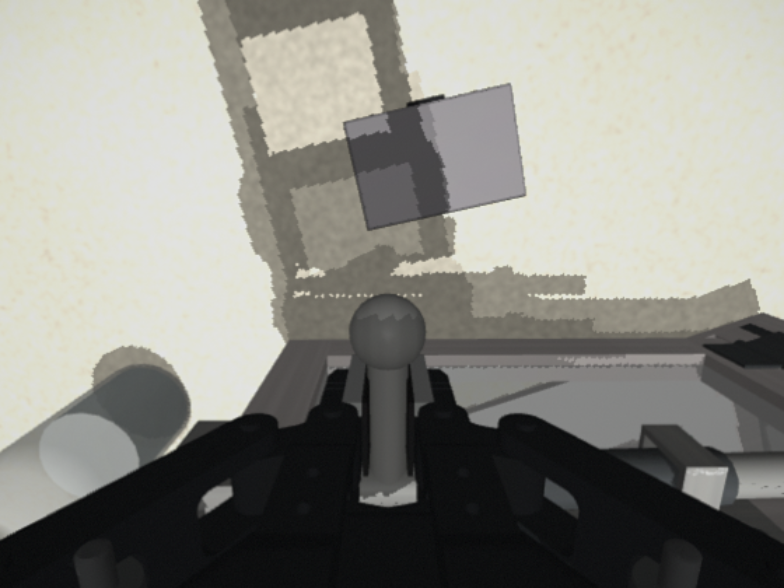

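View pics/t4.png

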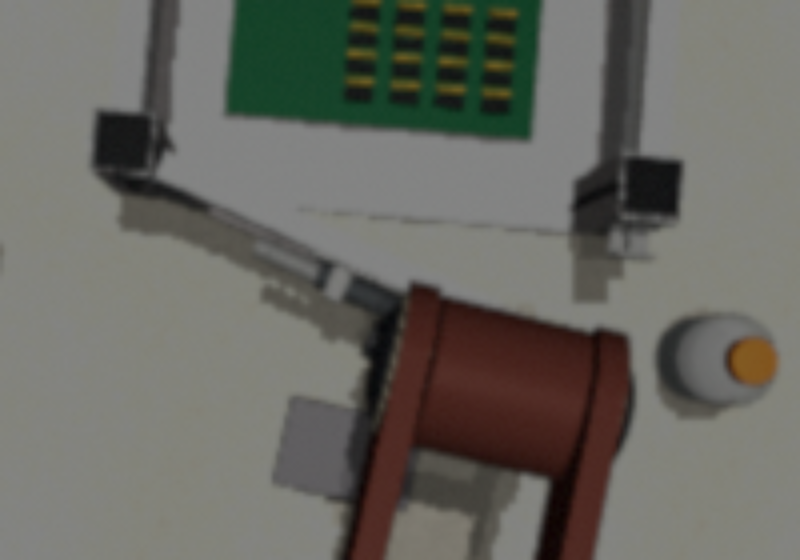

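The gate stands open: in the top crop it runs from (150,185) to (400,300), about 0.34 rad from the guard's front. The knob at (388,330) in the wrist view is held as before, and the box and bottle haven't moved. I'll hand in.

```bash
python3 -c "
from station import *
print(finish_job())"
```

```text
the job is handed in; nothing more can be done
None
```

I lifted the bolt, drew it back about 38 mm clear of the keeper, and handed the job in with the gripper still holding the gate open at about 0.34 rad (free edge roughly 100 mm out); nothing touched the bottle, the multimeter or the parts box, and the result of the judging was not shown.

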